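# Clamp a die carrier with the slip-clutch screw

### The job

Slide the die carrier along its channel, gently and without bumping, until its nose rests against the stop at the far end. Then clamp it there: turn the black clutch cap on top of the clamp screw clockwise (seen from above), regripping as often as needed, until its clutch slips and the cap turns on while the knurled thimble below it stands still; let it slip a little (some 30 degrees), never as much as a quarter turn in all. Let go, and leave the tray, tweezers and jar where they are.

Things in the scene. Friction and masses are not known exactly. Their poses are not given: they have to be found in the camera images.
- fixture: Aluminium clamping fixture, fixed to the bench. Origin on the bench surface under the vertical axis of the clamp screw; x runs along the channel towards the stop, z up. Base plate x -120 to 70 mm, y -65 to 65, 12 mm thick. Steel rails x -115 to 40 mm, 8 mm thick, tops 28 mm above the bench, leave a channel 46 mm wide for the carrier.
- stop_face (a point): Middle of the face of the steel stop block that closes the channel, at channel-floor height, 40 mm along x from the fixture's origin; axes as the fixture's.
- stop_block: Steel stop block across the end of the channel, 14 x 62 x 24 mm (12 to 36 mm above the bench), fixed to the fixture; origin and axes coincide with the fixture's.
- bed: Polished, slippery steel floor and rails of the channel (friction about 0.2), floor 20 mm above the bench, fixed to the fixture; origin and axes coincide with the fixture's.
- carrier: Flat aluminium die carrier, loose, 0.13 to 0.25 kg, 150 x 43 x 10 mm, lying in the channel, nose (+x end) 25 to 55 mm short of the stop. Origin at the centre of its underside, x along its length to the nose, z up. At its other end stands a tab to grip: 20 mm along x, 12 mm along y, centred at x -65 mm, 10 to 42 mm above the underside (top 62 mm above the bench).
- nose (a point): Middle of the lower edge of the carrier's nose, 75 mm along x from the carrier's origin; when it is home it coincides with the stop face.
- tab_top (a point): Centre of the top face of the carrier's tab.
- bridge_top (a point): On the screw axis, centre of the top of the bridge over the channel, 86 mm above the bench; axes as the fixture's. Crossbar x -17 to 17, y -55 to 55 mm, 66 to 86 mm above the bench; posts at y 39 to 55 mm on both sides. Above it on the axis: knurled steel thimble, diameter 46 mm, 89 to 111 mm above the bench, then the black round clutch cap, diameter 36 mm, 113 to 150 mm.
- press_point (a point): On the screw axis at channel-floor height (20 mm above the bench). The spindle (foot diameter 14 mm) comes down here onto the carrier: 5 mm per radian of the thimble, clockwise lowers it; it does not turn, and thimble and cap do not rise or sink. At the start 4 to 16 mm of air, not measured, lies between foot and carrier. The screw stays where it is left.
- cap_grip (a point): On the axis of the clutch cap, at the height to grip it, 136 mm above the bench (14 mm below the cap's top); turns with the cap. The cap is smooth plastic: grip it firmly, 30 N or more, and regrip any way round.
- cap (a joint): How far the cap has slipped round on the thimble, rad, 0 at the start, growing clockwise. Below 0.30 N m cap and thimble turn together (the free screw drags with 0.20 N m) and it stays constant; once the spindle presses on the carrier the thimble stalls and the clutch slips smoothly at 0.30 N m, holding a clamping force of about 22 N.
- tray: Black open chip tray, 100 x 100 x 16 mm, loose on the bench beside the fixture; origin at the centre of its underside.
- tweezers: Steel tweezers, 120 mm long along x, 6 mm high, loose on the bench; origin under the middle.
- jar: Small white jar with black lid, diameter 48 mm, 55 mm high, loose on the bench; origin at the centre of its underside.
Not all that is in view belongs to the job. What is meant by the carrier is not red, and is the larger of those in its own colour.

How it is judged:
By the outcome, as a careful person would: the job done as asked, in the order asked, and still so for the second after the job is handed in, with the robot touching nothing.
It also fails if it takes over 72 s, if anything falls off the work surface, if the arm or the gripper's body presses on something with over 40 N, if the wrist force passes 120 N, or if a joint passes its speed limit or range.

### The arm

A 6-joint arm with a two-finger parallel gripper is mounted at the origin on the work surface. World frame = base frame: x ahead of the robot, y to its left, z up, the work surface at z = 0. Lengths are in m, angles in rad, forces in N, time in s.
With the tool pointing down it reaches from about 0.25 to 0.725 m from the base axis. Payload 4 kg.
Tool frame: the origin (TCP) lies midway between the tips of the shut fingers; the grasp point (between the pads) lies 19 mm behind it; z points along the fingers, y is the line along which they close (so a half turn about z gives the same grasp; the last joint's range is limited). The gripper opens to 85 mm and grips with 20 to 120 N. Pads are 22 mm wide; open, the fingers measure 114 mm over their backs; the gripper's body (76 mm by 85 mm) begins 54 mm behind the grasp point. The pads swing forward as they close: fully open they stand 13 mm farther back than shut.
Start: joints at [-1.189, 0.241, 0.005, 1.335, 0, 1.571], TCP at [0.186, -0.464, 0.231] pointing down, gripper open.
Joint ranges: [-2.72, 2.72], [-1.05, 1.87], [-1.09, 1.28], [-1.99, 2.15], [-1.42, 1.44], [-3.14, 3.14]. Speed limits (rad/s): [2.79, 2.79, 3.14, 3.14, 3.14, 3.14].

### API

Orientations are given as a unit quaternion [x, y, z, w].
In Python, from workcell import bot gives the robot as it stands. The module is installed in compiled form; this text tells all that it offers.
- The arm moves only by the tool jog_arm, never from a script. Its argument "deltas" is a list of rows, each an object with "fingers": the opening, from 0 (shut) to 1 (fully open); "delta_pos": the shift along the tool's x, y, z normalised to -1 to 1, where 1 is 300 mm, a list of three; "yaw": the turn about the tool's z normalised to -1 to 1, where 1 is pi/4 rad. A call has 1 to 12 rows; each row is the pose to reach, as a shift and turn from the pose commanded when the call began, along the tool's axes at that moment; what a row does not reach only later rows make up. A row lasts 1/10 s, in which the tool goes at most 50 mm and 8.59 degrees, less where a joint would pass 70% of its speed; a pose out of reach is approached as far as the arm can. A call with a number of a shift or a turn outside -1 to 1 is refused whole. A call with a gripper value outside its range is refused whole. The fingers move at their own pace and stop on an object; the grip force is fixed at half the most. Time passes only in rows, so rows that repeat a pose let the fingers close. It gives the time, the measured TCP pose, the force, the opening and the grip force at its end, in the units of the state.
- bot.get_obs(): the state, without advancing time (a new reading comes with each control period).
- bot.camera(name): name is "side" or "top" or "wrist"; returns a dict with "image" (384x512x3 uint8, red, green, blue), "range_z" (384x512 float32, m along the optical axis (not along the pixel's ray), 0 where there is no reading), "fx", "fy", "cx", "cy" (pixels), "distortion" ([k1, k2, p1, p2, k3] as OpenCV has them; the pictures are not rectified), "rvec" (rotation vector, rad) and "tvec" (3), from world to camera coordinates, as OpenCV has them. Camera axes: x right, y down, z forward; pixel columns grow to the right and rows downward; lengths in m; the calibration is good to about 2 mm. A picture is of the moment at which its call begins.
- bot.job_done(): hands the job in; it is judged then, once.
The state is a dict: "clock": time; "joint_pos": joint angles; "joint_vel": joint speeds; "tau": joint torques, N m; "eef_pos": TCP position; "tool_rot": TCP orientation; "ft_force": force on the tool from outside, world axes, zero at the start; "ft_torque": the same for the moment, N m; "grip_width": finger opening in m; "grasp_force": force on a finger pad.
Only numpy, scipy, OpenCV 4.12 (cv2) and the standard library are available. Lean on these libraries where they do the work, as an engineer would, in place of code of your own. Each camera call takes 0.05 s, during which the arm holds its last target. There are 200 camera calls.

## Working session

There is one attempt and no reset: what is moved stays moved. The work goes in short steps, Python scripts to look and compute and a tool call to move; the robot and the scene stay as the last step left them, time stands still between calls to the robot, and variables do not carry over. Pictures are saved under pics/ and viewed, at most 10 in all, crops included, and the job is handed in when it is done.

Besides the shell and the picture viewer there is one more tool, called after "Request:" by a JSON object that holds its "op" and its "data", one argument or row to a line. jog_arm: Moves the arm, as the interface text tells. Scaled input: -1 to 1 covers 300 mm each way for a shift and pi/4 rad each way for a turn. Its arguments: {"type":"object","properties":{"deltas":{"type":"array","items":{"type":"object","properties":{"fingers":{"type":"number"},"delta_pos":{"type":"array","items":{"type":"number"}},"yaw":{"type":"number"}}}}},"required":["deltas"]}

```bash
mkdir -p pics
cat > h.py <<'E'
import numpy as np, cv2
from workcell import bot
def cam(n):
    c=bot.camera(n); c['K']=np.array([[c['fx'],0,c['cx']],[0,c['fy'],c['cy']],[0,0,1.]]); c['R']=cv2.Rodrigues(np.array(c['rvec'],float))[0]; c['t']=np.array(c['tvec'],float).reshape(3); c['d']=np.array(c['distortion'],float); return c
def rays(c,uv):
    p=cv2.undistortPoints(np.array(uv,float).reshape(-1,1,2),c['K'],c['d']).reshape(-1,2)
    return np.c_[p,np.ones(len(p))]
def plane(c,uv,z):
    r=rays(c,uv)@c['R']; o=-c['R'].T@c['t']
    return o+r*((z-o[2])/r[:,2])[:,None]
def cloud(c):
    h,w=c['range_z'].shape; v,u=np.mgrid[:h,:w]
    r=rays(c,np.c_[u.ravel(),v.ravel()])*c['range_z'].reshape(-1,1)
    return ((r-c['t'])@c['R']).reshape(h,w,3)
def proj(c,P): return cv2.projectPoints(np.array(P,float).reshape(-1,3),c['R'],c['t'],c['K'],c['d'])[0].reshape(-1,2)
E
python3 - <<'E'
from h import *
import pickle
D={n:cam(n) for n in('top','side')}
pickle.dump(D,open('d0.pkl','wb'))
im=np.vstack([D['top']['image'],]);cv2.imwrite('pics/top0.png',im[...,::-1]);cv2.imwrite('pics/side0.png',D['side']['image'][...,::-1])
for n in D: print(n,-D[n]['R'].T@D[n]['t'],(D[n]['range_z']>0).mean())
print(bot.get_obs())
E
```

```text
top [0.36776537 0.04198001 1.04572339] 0.9961496988932291
side [ 0.43366825 -0.61655782  0.71894835] 0.9961090087890625
{'clock': 0.1, 'joint_pos': array([-1.18900352e+00,  2.41324366e-01,  3.80933507e-03,  1.33521613e+00,
        4.05579494e-06,  1.57080287e+00]), 'joint_vel': array([ 1.47254698e-05, -6.25389246e-04,  3.22775949e-03,  2.22057691e-04,
       -8.07415782e-04,  1.01537887e-03]), 'tau': array([ 6.85898121e-04, -3.73139048e+01,  2.53009343e+01,  1.08544136e-02,
       -3.26548286e-05, -9.40998852e-07]), 'eef_pos': array([ 0.18607132, -0.46344515,  0.23048969]), 'tool_rot': array([ 9.81834708e-01,  1.89735790e-01, -1.81568458e-04, -9.50225476e-04]), 'ft_force': array([-0.05885791, -0.15737151,  0.61083978]), 'ft_torque': array([ 0.0532198 ,  0.01302543, -0.00782065]), 'grasp_force': 0.0, 'grip_width': 0.08539818814610413}
```

View pics/top0.png

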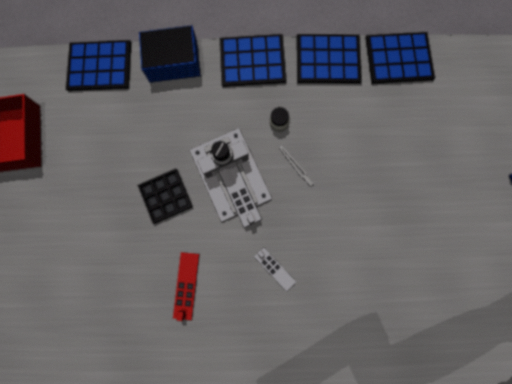

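View pics/side0.png

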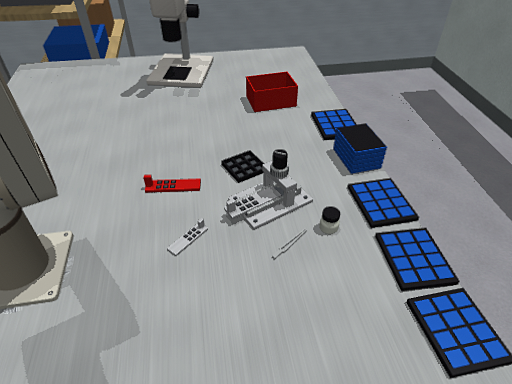

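Run:
```python
from h import *
import pickle
D=pickle.load(open('d0.pkl','rb'))
c=D['top']; P=cloud(c)
print('bench z',np.median(P[250:350,50:150,2]))
roi=np.zeros(P.shape[:2],bool); roi[120:235,180:280]=1
cap=roi&(P[...,2]>.14)&(P[...,2]<.16); v,u=np.nonzero(cap)
print('cap top',len(u),P[cap].mean(0), u.mean(),v.mean(), plane(c,[[u.mean(),v.mean()]],.15))
# base plate silhouette by height
b=(roi&(P[...,2]>.007)&(P[...,2]<.1)).astype(np.uint8)
n,l,s,_=cv2.connectedComponentsWithStats(b); 
for i in range(1,n):
  if s[i,4]>300:
    q=P[(l==i)][:,:2].astype(np.float32)*1000; print(s[i],cv2.minAreaRect(q))
pl=roi&(abs(P[...,2]-.012)<.004); q=P[pl][:,:2].astype(np.float32)*1000; print('plate',cv2.minAreaRect(q),len(q))
t=roi&(abs(P[...,2]-.062)<.004); print('62mm',np.c_[P[t]*1000][:40].round(0))
print('jar',plane(c,[[280,118]],.05),'tray',plane(c,[[165,196]],.01),'tw',plane(c,[[296,166]],.003))
k=cv2.resize(c['image'][120:235,175:285],None,fx=5,fy=5,interpolation=cv2.INTER_CUBIC);cv2.imwrite('pics/crop0.png',k[...,::-1])
```

```text
bench z -0.00013446110408003121
cap top 244 [0.61622054 0.13500057 0.15021646] 219.60245901639345 149.00819672131146 [[0.61626732 0.13502183 0.15      ]]
[ 190  128   82   99 4193] ((578.7743530273438, 118.49583435058594), (226.42950439453125, 130.29681396484375), 23.417987823486328)
plate ((603.4528198242188, 130.07037353515625), (217.9195556640625, 243.52174377441406), 81.93980407714844) 1913
62mm [[707.   8.  58.]
 [494.  80.  60.]
 [493.  77.  66.]
 [493.  75.  62.]
 [491.  86.  63.]
 [491.  84.  62.]
 [491.  82.  60.]
 [491.  80.  63.]
 [491.  78.  64.]
 [491.  75.  64.]
 [489.  84.  65.]
 [489.  82.  63.]
 [489.  80.  62.]
 [489.  78.  61.]
 [489.  75.  62.]
 [489.  73.  62.]
 [487.  84.  63.]
 [487.  82.  58.]
 [487.  80.  62.]
 [486.  78.  63.]
 [486.  75.  63.]
 [486.  73.  64.]
 [485.  84.  60.]
 [484.  82.  63.]
 [484.  80.  62.]
 [485.  78.  60.]
 [484.  75.  64.]
 [484.  73.  63.]
 [484.  71.  63.]
 [483.  82.  59.]
 [482.  80.  63.]
 [482.  78.  63.]
 [482.  76.  62.]
 [482.  73.  62.]
 [482.  71.  62.]
 [480.  82.  62.]
 [480.  80.  60.]
 [480.  78.  60.]
 [480.  76.  62.]
 [480.  73.  64.]]
jar [[0.71518257 0.00477588 0.05      ]] tray [[0.54434041 0.27858594 0.01      ]] tw [[ 0.61081109 -0.03158751  0.003     ]]
```

View pics/crop0.png

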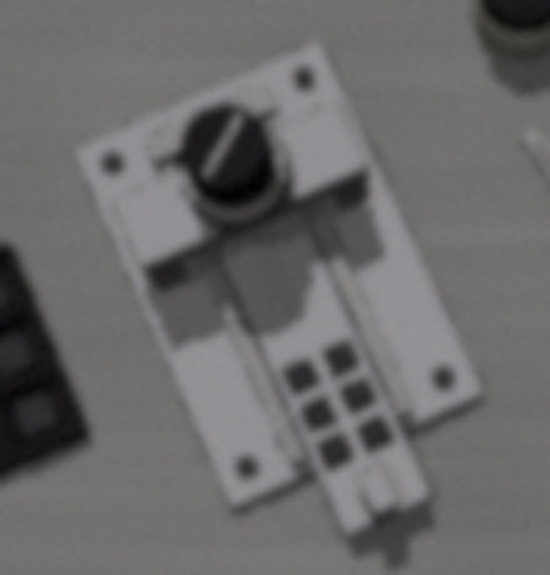

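Run:
```python
from h import *
import pickle
D=pickle.load(open('d0.pkl','rb'))
c=D['top']; P=cloud(c)
k=np.array([[80,150],[320,45],[480,395],[235,508]])/5+[174.6,119.6]
q=plane(c,k,.012)[:,:2]; print(q)
for a,b in((3,0),(2,1)): d=q[b]-q[a]; print(np.degrees(np.arctan2(d[1],d[0])),np.hypot(*d))
for a,b in((0,1),(3,2)): d=q[b]-q[a]; print(np.degrees(np.arctan2(d[1],d[0]))+90,np.hypot(*d))
m=np.zeros(P.shape[:2],bool); m[205:232,235:262]=1
t=m&(abs(P[...,2]-.062)<.006); v,u=np.nonzero(t); print('tab',P[t].mean(0),plane(c,[[u.mean(),v.mean()]],.062),cv2.minAreaRect((P[t][:,:2]*1000).astype(np.float32)))
cc=q.mean(0);a=np.radians(23.4); print('axis from plate',cc+.025*np.array([np.cos(a),np.sin(a)]))
o=bot.get_obs(); from scipy.spatial.transform import Rotation as R; print(R.from_quat(o['tool_rot']).as_matrix().round(3))
```

```text
[[0.65488446 0.21875303]
 [0.70416318 0.10353078]
 [0.53226277 0.03087199]
 [0.48197704 0.14534453]]
23.003834802205144 0.18784510604987426
22.912786334147444 0.18662542337509616
23.155621283676595 0.12531783920799597
23.715021352028458 0.12503046563676234
tab [0.48397605 0.0776331  0.06204131] [[0.48397785 0.07763251 0.062     ]] ((484.31744384765625, 77.69297790527344), (19.65436363220215, 11.777403831481934), 25.203399658203125)
axis from plate [0.61626573 0.13455378]
[[ 0.928  0.373 -0.001]
 [ 0.373 -0.928  0.002]
 [ 0.    -0.002 -1.   ]]
```

The candidates in the top view are the grey carrier in the channel (243,203), the small grey one at (275,269) and the red one at (186,287). I choose the one in the channel: it isn't red and is the larger grey one. The crop confirms it, with its tab at about (250,219) and the cap at (220,149). Now I'll move above the tab.

Request:
{"op": "jog_arm", "data": {
  "deltas": [
    {"delta_pos":[0.08,-0.065,0],"yaw":-0.03,"fingers":1},
    {"delta_pos":[0.2,-0.163,0],"yaw":-0.03,"fingers":1},
    {"delta_pos":[0.32,-0.26,0],"yaw":-0.03,"fingers":1},
    {"delta_pos":[0.44,-0.36,0],"yaw":-0.03,"fingers":1},
    {"delta_pos":[0.56,-0.457,0],"yaw":-0.03,"fingers":1},
    {"delta_pos":[0.68,-0.555,0],"yaw":-0.03,"fingers":1},
    {"delta_pos":[0.8,-0.653,0],"yaw":-0.03,"fingers":1},
    {"delta_pos":[0.8,-0.653,0],"yaw":-0.03,"fingers":1}
  ]
}}

```text
clock: 0.9
eef_pos: [0.3378, -0.1883, 0.2311]
tool_rot: [0.979, 0.206, 0.0, -0.001]
ft_force: [-0.2, 0.0, -0.1]
grip_width: 0.0852
grasp_force: 0.0
```

```bash
cat >> h.py <<'E'
from scipy.spatial.transform import Rotation as Rn
def st():
    o=bot.get_obs(); M=Rn.from_quat(o['tool_rot']).as_matrix()
    print('t',round(o['clock'],2),'p',o['eef_pos'].round(4),'yaw',np.degrees(np.arctan2(M[1,0],M[0,0])).round(2),'j',o['joint_pos'].round(2),'F',o['ft_force'].round(1),'T',o['ft_torque'].round(2),'w',round(o['grip_width'],4),round(o['grasp_force'],1)); return o,M
def to(target):
    o,M=st(); print('norm delta',(M.T@(np.array(target)-o['eef_pos'])/.3).round(4))
E
python3 -c "
from h import *
to([.484,.0776,.14])"
```

```text
t 0.9 p [ 0.3378 -0.1883  0.2311] yaw 23.77 j [-0.51  0.02 -0.26  1.3   0.    2.22] F [-0.2  0.  -0.1] T [-0.06 -0.01 -0.05] w 0.0852 0.0
norm delta [ 0.8031 -0.6141  0.3054]
```

Request:
{"op": "jog_arm", "data": {
  "deltas": [
    {"delta_pos":[0.1,-0.077,0],"fingers":1},
    {"delta_pos":[0.22,-0.168,0],"fingers":1},
    {"delta_pos":[0.34,-0.26,0.05],"fingers":1},
    {"delta_pos":[0.46,-0.352,0.1],"fingers":0.7},
    {"delta_pos":[0.58,-0.444,0.15],"fingers":0.7},
    {"delta_pos":[0.7,-0.535,0.2],"fingers":0.7},
    {"delta_pos":[0.77,-0.59,0.25],"fingers":0.7},
    {"delta_pos":[0.803,-0.614,0.3],"fingers":0.7},
    {"delta_pos":[0.803,-0.614,0.3],"fingers":0.7},
    {"delta_pos":[0.803,-0.614,0.3],"fingers":0.7}
  ]
}}

```text
invalid input at $.deltas[0]: expected keys fingers, delta_pos, yaw
```

```bash
python3 -c "
from h import *
to([.484,.0776,.037])
c=cam('wrist'); cv2.imwrite('pics/w1.png',c['image'][...,::-1])
P=cloud(c); t=(abs(P[...,2]-.062)<.004)&(np.hypot(P[...,0]-.484,P[...,1]-.078)<.03)
v,u=np.nonzero(t);print(len(u),u.mean(),v.mean(),P[t].mean(0),cv2.minAreaRect((P[t][:,:2]*1000).astype(np.float32)))
t=(abs(P[...,2]-.030)<.0015)&(np.hypot(P[...,0]-.484,P[...,1]-.078)<.06);print(cv2.minAreaRect((P[t][:,:2]*1000).astype(np.float32)))
"
```

```text
t 0.9 p [ 0.3378 -0.1883  0.2311] yaw 23.77 j [-0.51  0.02 -0.26  1.3   0.    2.22] F [-0.2  0.  -0.1] T [-0.06 -0.01 -0.05] w 0.0852 0.0
norm delta [ 0.8028 -0.6136  0.6488]
0 nan nan [nan nan nan] ((0.0, 0.0), (0.0, 0.0), 0.0)
((0.0, 0.0), (0.0, 0.0), 0.0)<string>:6: RuntimeWarning: Mean of empty slice.
  ret = ret.dtype.type(ret / rcount)
  ret = um.true_divide(
```

View pics/w1.png

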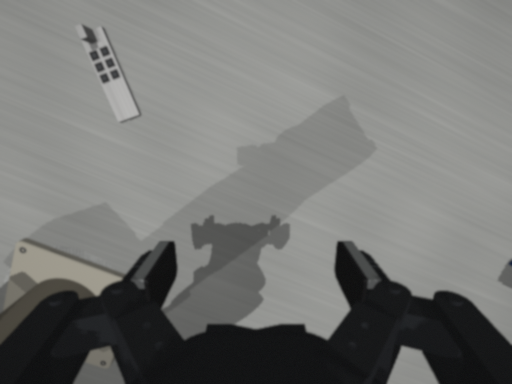

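The move was refused because the rows lacked the yaw key, so the arm is still where it was. This wrist view shows the small decoy at (108,75) and bare bench. Repeating the move with yaw included.

Request:
{"op": "jog_arm", "data": {
  "deltas": [
    {"delta_pos":[0.1,-0.077,0],"yaw":0,"fingers":1},
    {"delta_pos":[0.22,-0.168,0],"yaw":0,"fingers":1},
    {"delta_pos":[0.34,-0.26,0.05],"yaw":0,"fingers":1},
    {"delta_pos":[0.46,-0.352,0.1],"yaw":0,"fingers":0.7},
    {"delta_pos":[0.58,-0.444,0.15],"yaw":0,"fingers":0.7},
    {"delta_pos":[0.7,-0.535,0.2],"yaw":0,"fingers":0.7},
    {"delta_pos":[0.77,-0.59,0.25],"yaw":0,"fingers":0.7},
    {"delta_pos":[0.803,-0.614,0.3],"yaw":0,"fingers":0.7},
    {"delta_pos":[0.803,-0.614,0.3],"yaw":0,"fingers":0.7},
    {"delta_pos":[0.803,-0.614,0.3],"yaw":0,"fingers":0.7}
  ]
}}

```text
clock: 1.95
eef_pos: [0.4843, 0.0701, 0.1409]
tool_rot: [0.98, 0.201, -0.001, 0.0]
ft_force: [-0.5, -0.2, 0.2]
grip_width: 0.0598
grasp_force: 0.0
```

```bash
python3 -c "
from h import *
to([.484,.0776,.037])
c=cam('wrist'); cv2.imwrite('pics/w2.png',c['image'][...,::-1])
P=cloud(c); t=(abs(P[...,2]-.062)<.004)&(np.hypot(P[...,0]-.484,P[...,1]-.078)<.03)
v,u=np.nonzero(t);print(len(u),u.mean(),v.mean(),P[t].mean(0),cv2.minAreaRect((P[t][:,:2]*1000).astype(np.float32)))
"
```

```text
t 1.95 p [0.4843 0.0701 0.1409] yaw 23.14 j [ 0.14  0.28 -0.18  1.11 -0.    2.88] F [-0.5 -0.2  0.2] T [-0.03  0.04  0.04] w 0.0598 0.0
norm delta [ 0.0097 -0.0234  0.3463]
318 245.0188679245283 195.96540880503144 [0.48473315 0.07982605 0.06214316] ((484.6025085449219, 79.85066986083984), (20.43023109436035, 11.705160140991211), 26.927894592285156)
```

View pics/w2.png

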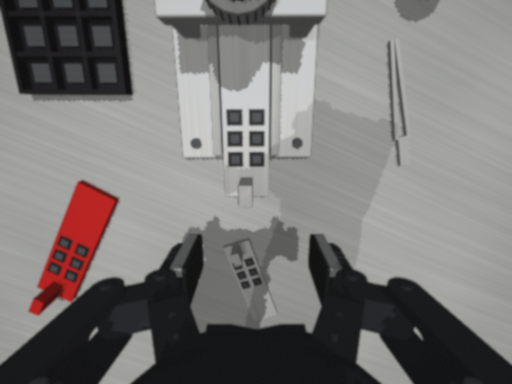

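The picture shows the tab at (245,196), centred in the channel and well between the fingers. Descending.

Request:
{"op": "jog_arm", "data": {
  "deltas": [
    {"delta_pos":[0.011,-0.026,0.05],"yaw":0,"fingers":0.7},
    {"delta_pos":[0.011,-0.026,0.12],"yaw":0,"fingers":0.7},
    {"delta_pos":[0.011,-0.026,0.19],"yaw":0,"fingers":0.7},
    {"delta_pos":[0.011,-0.026,0.25],"yaw":0,"fingers":0.7},
    {"delta_pos":[0.011,-0.026,0.3],"yaw":0,"fingers":0.7},
    {"delta_pos":[0.011,-0.026,0.33],"yaw":0,"fingers":0.7},
    {"delta_pos":[0.011,-0.026,0.345],"yaw":0,"fingers":0.7},
    {"delta_pos":[0.011,-0.026,0.345],"yaw":0,"fingers":0.7},
    {"delta_pos":[0.011,-0.026,0.345],"yaw":0,"fingers":0.7}
  ]
}}

```text
clock: 2.9
eef_pos: [0.4854, 0.0798, 0.0386]
tool_rot: [0.98, 0.201, 0.001, 0.0]
ft_force: [0.8, 0.4, 0.3]
grip_width: 0.0598
grasp_force: 0.0
```

```bash
python3 -c "
from h import *
to([.4844,.0783,.037])"
```

```text
t 2.9 p [0.4854 0.0798 0.0386] yaw 23.2 j [ 0.16  0.4  -0.32  0.85 -0.    2.9 ] F [0.8 0.4 0.3] T [-0.02 -0.    0.  ] w 0.0598 0.0
norm delta [-0.005   0.0032  0.0055]
```

Request:
{"op": "jog_arm", "data": {
  "deltas": [
    {"delta_pos":[0,0.003,0],"yaw":0,"fingers":0.7},
    {"delta_pos":[0,0.003,0],"yaw":0,"fingers":0.4},
    {"delta_pos":[0,0.003,0],"yaw":0,"fingers":0.25},
    {"delta_pos":[0,0.003,0],"yaw":0,"fingers":0.18},
    {"delta_pos":[0,0.003,0],"yaw":0,"fingers":0},
    {"delta_pos":[0,0.003,0],"yaw":0,"fingers":0},
    {"delta_pos":[0,0.003,0],"yaw":0,"fingers":0},
    {"delta_pos":[0,0.003,0],"yaw":0,"fingers":0}
  ]
}}

```text
clock: 3.7
eef_pos: [0.4853, 0.0792, 0.0381]
tool_rot: [0.98, 0.201, 0.0, -0.0]
ft_force: [-0.7, -0.6, 2.7]
grip_width: 0.0105
grasp_force: 61.6
```

```bash
python3 -c "
from h import *
st()"
```

```text
t 3.7 p [0.4853 0.0792 0.0381] yaw 23.23 j [ 0.16  0.4  -0.32  0.85  0.    2.9 ] F [-0.7 -0.6  2.7] T [0.04 0.04 0.06] w 0.0105 61.6
```

Request:
{"op": "jog_arm", "data": {
  "deltas": [
    {"delta_pos":[0.004,0,0],"yaw":0,"fingers":0},
    {"delta_pos":[0.011,0,0],"yaw":0,"fingers":0},
    {"delta_pos":[0.021,0,0],"yaw":0,"fingers":0},
    {"delta_pos":[0.032,0,0],"yaw":0,"fingers":0},
    {"delta_pos":[0.043,0,0],"yaw":0,"fingers":0},
    {"delta_pos":[0.054,0,0],"yaw":0,"fingers":0},
    {"delta_pos":[0.065,0,0],"yaw":0,"fingers":0},
    {"delta_pos":[0.076,0,0],"yaw":0,"fingers":0},
    {"delta_pos":[0.087,0,0],"yaw":0,"fingers":0},
    {"delta_pos":[0.096,0,0],"yaw":0,"fingers":0},
    {"delta_pos":[0.103,0,0],"yaw":0,"fingers":0},
    {"delta_pos":[0.107,0,0],"yaw":0,"fingers":0}
  ]
}}

```text
clock: 4.9
eef_pos: [0.5148, 0.0917, 0.0381]
tool_rot: [0.98, 0.201, 0.0, 0.0]
ft_force: [-1.4, -0.5, 5.4]
grip_width: 0.011
grasp_force: 62.0
```

```bash
python3 -c "
from h import *
o,M=st(); print('tool F',M.T@o['ft_force'], 'moved',M.T@(o['eef_pos']-[.4853,.0792,.0381])*1000)
c=cam('top');P=cloud(c);m=np.zeros(P.shape[:2],bool)
"
```

```text
t 4.9 p [0.5148 0.0917 0.0381] yaw 23.22 j [ 0.18  0.45 -0.24  0.88 -0.    2.91] F [-1.4 -0.5  5.4] T [-0.09  0.28  0.06] w 0.011 62.0
tool F [-1.45913711 -0.10554938 -5.37653171] moved [3.20412721e+01 1.34605134e-01 2.07628307e-03]
```

Request:
{"op": "jog_arm", "data": {
  "deltas": [
    {"delta_pos":[0.002,0,0],"yaw":0,"fingers":0},
    {"delta_pos":[0.004,0,0],"yaw":0,"fingers":0},
    {"delta_pos":[0.006,0,0],"yaw":0,"fingers":0},
    {"delta_pos":[0.008,0,0],"yaw":0,"fingers":0},
    {"delta_pos":[0.01,0,0],"yaw":0,"fingers":0},
    {"delta_pos":[0.012,0,0],"yaw":0,"fingers":0},
    {"delta_pos":[0.014,0,0],"yaw":0,"fingers":0},
    {"delta_pos":[0.016,0,0],"yaw":0,"fingers":0},
    {"delta_pos":[0.018,0,0],"yaw":0,"fingers":0},
    {"delta_pos":[0.02,0,0],"yaw":0,"fingers":0},
    {"delta_pos":[0.022,0,0],"yaw":0,"fingers":0},
    {"delta_pos":[0.024,0,0],"yaw":0,"fingers":0}
  ]
}}

```text
clock: 6.15
eef_pos: [0.5213, 0.0945, 0.0381]
tool_rot: [0.98, 0.201, 0.0, 0.0]
ft_force: [-1.6, -0.5, 6.4]
grip_width: 0.0109
grasp_force: 62.0
```

```bash
python3 -c "
from h import *
o,M=st(); print('tool F',M.T@o['ft_force'], 'moved',M.T@(o['eef_pos']-[.4853,.0792,.0381])*1000)
"
```

```text
t 6.15 p [0.5213 0.0945 0.0381] yaw 23.22 j [ 0.18  0.46 -0.22  0.89 -0.    2.92] F [-1.6 -0.5  6.4] T [-0.15  0.3   0.02] w 0.0109 62.0
tool F [-1.67623059 -0.1405592  -6.35066896] moved [ 3.90868405e+01  1.21356650e-01 -2.47658783e-02]
```

Request:
{"op": "jog_arm", "data": {
  "deltas": [
    {"delta_pos":[0.0015,0,0],"yaw":0,"fingers":0},
    {"delta_pos":[0.003,0,0],"yaw":0,"fingers":0},
    {"delta_pos":[0.0045,0,0],"yaw":0,"fingers":0},
    {"delta_pos":[0.006,0,0],"yaw":0,"fingers":0},
    {"delta_pos":[0.0075,0,0],"yaw":0,"fingers":0},
    {"delta_pos":[0.009,0,0],"yaw":0,"fingers":0},
    {"delta_pos":[0.0105,0,0],"yaw":0,"fingers":0},
    {"delta_pos":[0.012,0,0],"yaw":0,"fingers":0}
  ]
}}

```text
clock: 6.95
eef_pos: [0.5246, 0.0959, 0.0381]
tool_rot: [0.98, 0.201, 0.0, 0.0]
ft_force: [-1.7, -0.4, 6.1]
grip_width: 0.011
grasp_force: 62.0
```

```bash
python3 -c "
from h import *
o,M=st(); print('tool F',M.T@o['ft_force'], 'moved',M.T@(o['eef_pos']-[.4853,.0792,.0381])*1000)
"
```

```text
t 6.95 p [0.5246 0.0959 0.0381] yaw 23.21 j [ 0.18  0.47 -0.21  0.9  -0.    2.92] F [-1.7 -0.4  6.1] T [-0.02  0.29  0.05] w 0.011 62.0
tool F [-1.77554975 -0.29234102 -6.11959223] moved [ 4.26592691e+01  1.21434328e-01 -2.46230416e-02]
```

Request:
{"op": "jog_arm", "data": {
  "deltas": [
    {"delta_pos":[0.001,0,0],"yaw":0,"fingers":0},
    {"delta_pos":[0.002,0,0],"yaw":0,"fingers":0},
    {"delta_pos":[0.003,0,0],"yaw":0,"fingers":0},
    {"delta_pos":[0.004,0,0],"yaw":0,"fingers":0},
    {"delta_pos":[0.005,0,0],"yaw":0,"fingers":0}
  ]
}}

```text
clock: 7.45
eef_pos: [0.5259, 0.0965, 0.0381]
tool_rot: [0.98, 0.201, 0.0, 0.0]
ft_force: [-0.9, -0.4, 5.3]
grip_width: 0.0108
grasp_force: 62.0
```

```bash
python3 -c "
from h import *
o,M=st(); print('tool F',M.T@o['ft_force'], 'moved',M.T@(o['eef_pos']-[.4853,.0792,.0381])*1000)
"
```

```text
t 7.45 p [0.5259 0.0965 0.0381] yaw 23.22 j [ 0.18  0.47 -0.2   0.9  -0.    2.92] F [-0.9 -0.4  5.3] T [-0.08  0.27  0.  ] w 0.0108 62.0
tool F [-0.99383083  0.06483541 -5.32231842] moved [ 4.41691786e+01  1.30377963e-01 -2.20798959e-02]
```

Request:
{"op": "jog_arm", "data": {
  "deltas": [
    {"delta_pos":[0.001,0,0],"yaw":0,"fingers":0},
    {"delta_pos":[0.002,0,0],"yaw":0,"fingers":0},
    {"delta_pos":[0.003,0,0],"yaw":0,"fingers":0},
    {"delta_pos":[0.004,0,0],"yaw":0,"fingers":0}
  ]
}}

```text
clock: 7.85
eef_pos: [0.5267, 0.0968, 0.0381]
tool_rot: [0.98, 0.201, -0.0, 0.0]
ft_force: [-2.7, -1.5, 6.0]
grip_width: 0.0106
grasp_force: 62.1
```

```bash
python3 -c "
from h import *
o,M=st(); print('tool F',M.T@o['ft_force'], 'moved',M.T@(o['eef_pos']-[.4853,.0792,.0381])*1000)
"
```

```text
t 7.85 p [0.5267 0.0968 0.0381] yaw 23.22 j [ 0.18  0.47 -0.2   0.9  -0.    2.92] F [-2.7 -1.5  6. ] T [-0.17  0.54  0.03] w 0.0106 62.1
tool F [-3.09905922  0.27216051 -6.0137531 ] moved [45.03991077  0.12870785 -0.05575874]
```

Request:
{"op": "jog_arm", "data": {
  "deltas": [
    {"delta_pos":[0.001,0,0],"yaw":0,"fingers":0},
    {"delta_pos":[0.002,0,0],"yaw":0,"fingers":0},
    {"delta_pos":[0.002,0,0],"yaw":0,"fingers":0}
  ]
}}

```text
clock: 8.15
eef_pos: [0.5267, 0.0968, 0.0381]
tool_rot: [0.98, 0.201, -0.001, 0.0]
ft_force: [-3.6, -0.8, 8.0]
grip_width: 0.011
grasp_force: 62.3
```

```bash
python3 -c "
from h import *
o,M=st(); print('tool F',M.T@o['ft_force'], 'moved',M.T@(o['eef_pos']-[.4853,.0792,.0381])*1000)
"
```

```text
t 8.15 p [0.5267 0.0968 0.0381] yaw 23.21 j [ 0.18  0.47 -0.2   0.9  -0.    2.92] F [-3.6 -0.8  8. ] T [-0.26  0.65  0.01] w 0.011 62.3
tool F [-3.63558264 -0.67425544 -7.94709254] moved [45.02122473  0.11123629 -0.10835278]
```

Request:
{"op": "jog_arm", "data": {
  "deltas": [
    {"delta_pos":[0.001,0,0],"yaw":0,"fingers":0},
    {"delta_pos":[0.002,0,0],"yaw":0,"fingers":0},
    {"delta_pos":[0.003,0,0],"yaw":0,"fingers":0},
    {"delta_pos":[0.003,0,0],"yaw":0,"fingers":0}
  ]
}}

```text
clock: 8.55
eef_pos: [0.5267, 0.0968, 0.0381]
tool_rot: [0.98, 0.201, -0.002, 0.001]
ft_force: [-4.7, -3.4, 9.6]
grip_width: 0.0108
grasp_force: 62.6
```

```bash
python3 -c "
from h import *
o,M=st(); print('tool F',M.T@o['ft_force'], 'moved',M.T@(o['eef_pos']-[.4853,.0792,.0381])*1000)
"
```

```text
t 8.55 p [0.5267 0.0968 0.0381] yaw 23.2 j [ 0.18  0.47 -0.2   0.9  -0.    2.92] F [-4.7 -3.4  9.6] T [-0.41  1.04 -0.01] w 0.0108 62.6
tool F [-5.73166539  1.2873991  -9.56674385] moved [45.01002751  0.11950606 -0.17971587]
```

The carrier stopped after 45.0 mm of travel and doesn't advance while the push force rises, so its nose is on the stop. Next I release and retreat upward.

Request:
{"op": "jog_arm", "data": {
  "deltas": [
    {"delta_pos":[0,0,0],"yaw":0,"fingers":0.15},
    {"delta_pos":[0,0,0],"yaw":0,"fingers":0.3},
    {"delta_pos":[0,0,0],"yaw":0,"fingers":0.6},
    {"delta_pos":[0,0,0],"yaw":0,"fingers":0.7},
    {"delta_pos":[0,0,-0.05],"yaw":0,"fingers":0.7},
    {"delta_pos":[0,0,-0.15],"yaw":0,"fingers":0.8},
    {"delta_pos":[0,0,-0.3],"yaw":0,"fingers":1},
    {"delta_pos":[0,0,-0.45],"yaw":0,"fingers":1},
    {"delta_pos":[0,0,-0.53],"yaw":-0.1,"fingers":1},
    {"delta_pos":[0,0,-0.53],"yaw":-0.28,"fingers":1},
    {"delta_pos":[0,0,-0.53],"yaw":-0.46,"fingers":1},
    {"delta_pos":[0,0,-0.53],"yaw":-0.64,"fingers":1}
  ]
}}

```text
clock: 9.75
eef_pos: [0.5285, 0.0978, 0.1971]
tool_rot: [0.897, 0.441, 0.0, 0.0]
ft_force: [-0.6, 0.7, -0.2]
grip_width: 0.0856
grasp_force: 0.0
```

```bash
python3 -c "
from h import *
st()
c=cam('top');P=cloud(c)
m=np.zeros(P.shape[:2],bool); m[170:232,215:270]=1
t=m&(abs(P[...,2]-.062)<.005)&(np.hypot(P[...,0]-.524,P[...,1]-.095)<.02); print('tab',t.sum(),P[t].mean(0), 'expect',np.array([.6163,.1348])-.1*np.array([.919,.394]))"
```

```text
t 9.75 p [0.5285 0.0978 0.1971] yaw 52.36 j [0.18 0.33 0.04 1.28 0.   2.41] F [-0.6  0.7 -0.2] T [ 0.01 -0.05  0.01] w 0.0856 0.0
tab 0 [nan nan nan] expect [0.5244 0.0954]<string>:6: RuntimeWarning: Mean of empty slice.
  ret = um.true_divide(
```

Request:
{"op": "jog_arm", "data": {
  "deltas": [
    {"delta_pos":[0,0,0],"yaw":-0.18,"fingers":1},
    {"delta_pos":[0,0,0],"yaw":-0.36,"fingers":1},
    {"delta_pos":[0,0,0],"yaw":-0.54,"fingers":1},
    {"delta_pos":[0,0,0],"yaw":-0.72,"fingers":1},
    {"delta_pos":[0,0,0],"yaw":-0.9,"fingers":1},
    {"delta_pos":[0,0,0],"yaw":-1,"fingers":1}
  ]
}}

```text
clock: 10.4
eef_pos: [0.5283, 0.0977, 0.1966]
tool_rot: [0.662, 0.75, -0.0, -0.0]
ft_force: [-0.7, 0.3, 0.1]
grip_width: 0.0855
grasp_force: 0.0
```

Request:
{"op": "jog_arm", "data": {
  "deltas": [
    {"delta_pos":[0,0,0],"yaw":-0.18,"fingers":1},
    {"delta_pos":[0,0,0],"yaw":-0.36,"fingers":1},
    {"delta_pos":[0,0,0],"yaw":-0.54,"fingers":1},
    {"delta_pos":[0,0,0],"yaw":-0.72,"fingers":1},
    {"delta_pos":[0,0,0],"yaw":-0.9,"fingers":1},
    {"delta_pos":[0,0,0],"yaw":-1,"fingers":1}
  ]
}}

```text
clock: 11.0
eef_pos: [0.5283, 0.0977, 0.1965]
tool_rot: [0.325, 0.946, -0.0, -0.0]
ft_force: [-1.1, -0.2, -0.0]
grip_width: 0.0852
grasp_force: 0.0
```

Request:
{"op": "jog_arm", "data": {
  "deltas": [
    {"delta_pos":[0,0,0],"yaw":-0.18,"fingers":1},
    {"delta_pos":[0,0,0],"yaw":-0.36,"fingers":1},
    {"delta_pos":[0,0,0],"yaw":-0.54,"fingers":1},
    {"delta_pos":[0,0,0],"yaw":-0.72,"fingers":1},
    {"delta_pos":[0,0,0],"yaw":-0.9,"fingers":1},
    {"delta_pos":[0,0,0],"yaw":-1,"fingers":1}
  ]
}}

```text
clock: 11.6
eef_pos: [0.5283, 0.0977, 0.1965]
tool_rot: [-0.062, 0.998, -0.0, -0.0]
ft_force: [1.0, 0.7, 1.1]
grip_width: 0.0853
grasp_force: 0.0
```

Request:
{"op": "jog_arm", "data": {
  "deltas": [
    {"delta_pos":[0,0,0],"yaw":-0.18,"fingers":1},
    {"delta_pos":[0,0,0],"yaw":-0.36,"fingers":1},
    {"delta_pos":[0,0,0],"yaw":-0.54,"fingers":1},
    {"delta_pos":[0,0,0],"yaw":-0.72,"fingers":1},
    {"delta_pos":[0,0,0],"yaw":-0.9,"fingers":1},
    {"delta_pos":[0,0,0],"yaw":-1,"fingers":1},
    {"delta_pos":[0,0,0],"yaw":-1,"fingers":1},
    {"delta_pos":[0,0,0],"yaw":-1,"fingers":1}
  ]
}}

```text
clock: 12.4
eef_pos: [0.5283, 0.0977, 0.1967]
tool_rot: [-0.437, 0.899, 0.0, -0.0]
ft_force: [0.4, 0.3, 0.5]
grip_width: 0.0857
grasp_force: 0.0
```

```bash
python3 -c "
from h import *
to([.6163,.135,.197])
c=cam('top');P=cloud(c)
m=np.zeros(P.shape[:2],bool); m[120:232,190:270]=1
t=m&(abs(P[...,2]-.062)<.005)&(np.hypot(P[...,0]-.524,P[...,1]-.095)<.02); print('tab',t.sum(),P[t].mean(0))
c=cam('wrist');P=cloud(c);t=(abs(P[...,2]-.15)<.004)&(np.hypot(P[...,0]-.6163,P[...,1]-.135)<.03);print('cap wrist',t.sum(),P[t].mean(0) if t.any() else 0)"
```

```text
t 12.4 p [0.5283 0.0977 0.1967] yaw -128.14 j [ 0.18  0.33  0.04  1.28 -0.   -0.72] F [0.4 0.3 0.5] T [ 0.03  0.02 -0.02] w 0.0857 0.0
norm delta [-0.2788 -0.1538 -0.0012]
tab 0 [nan nan nan]
cap wrist 1269 [0.61555872 0.13616057 0.15028667]<string>:6: RuntimeWarning: Mean of empty slice.
  ret = um.true_divide(
```

Request:
{"op": "jog_arm", "data": {
  "deltas": [
    {"delta_pos":[-0.07,-0.038,0],"yaw":-0.15,"fingers":1},
    {"delta_pos":[-0.16,-0.087,0],"yaw":-0.3,"fingers":1},
    {"delta_pos":[-0.24,-0.13,0],"yaw":-0.45,"fingers":1},
    {"delta_pos":[-0.28,-0.152,0],"yaw":-0.5,"fingers":1},
    {"delta_pos":[-0.28,-0.152,0],"yaw":-0.5,"fingers":1},
    {"delta_pos":[-0.28,-0.152,0],"yaw":-0.5,"fingers":1},
    {"delta_pos":[-0.28,-0.152,0],"yaw":-0.5,"fingers":1}
  ]
}}

```text
clock: 13.2
eef_pos: [0.6152, 0.1355, 0.1968]
tool_rot: [-0.605, 0.796, 0.0, -0.0]
ft_force: [0.5, 0.7, 0.1]
grip_width: 0.0856
grasp_force: 0.0
```

```bash
python3 -c "
from h import *
to([.616,.1355,.117])
c=cam('wrist');P=cloud(c);t=(abs(P[...,2]-.15)<.004)&(np.hypot(P[...,0]-.6163,P[...,1]-.135)<.03);v,u=np.nonzero(t);print('cap wrist',t.sum(),P[t].mean(0), cv2.minEnclosingCircle((P[t][:,:2]*1000).astype(np.float32)))
cv2.imwrite('pics/w3.png',c['image'][...,::-1])"
```

```text
t 13.2 p [0.6152 0.1355 0.1968] yaw -105.54 j [ 0.22  0.52  0.33  1.38 -0.   -1.08] F [0.5 0.7 0.1] T [ 0.01 -0.03  0.02] w 0.0856 0.0
norm delta [-0.0008 -0.0028  0.266 ]
cap wrist 1695 [0.61700418 0.13639533 0.15032237] ((617.259521484375, 137.76768493652344), 18.563034057617188)
```

View pics/w3.png

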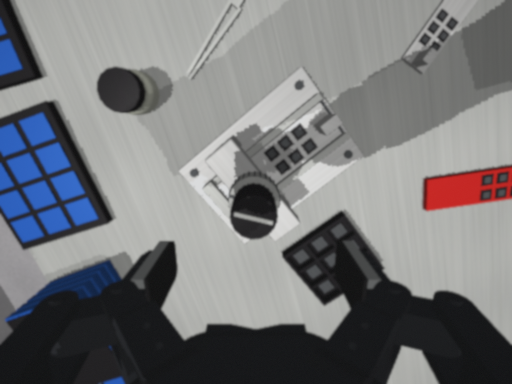

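The cap at (253,210) sits midway between the fingers. Descending and gripping it.

Request:
{"op": "jog_arm", "data": {
  "deltas": [
    {"delta_pos":[-0.003,-0.004,0.03],"yaw":0,"fingers":1},
    {"delta_pos":[-0.003,-0.004,0.09],"yaw":0,"fingers":1},
    {"delta_pos":[-0.003,-0.004,0.15],"yaw":0,"fingers":1},
    {"delta_pos":[-0.003,-0.004,0.21],"yaw":0,"fingers":1},
    {"delta_pos":[-0.003,-0.004,0.25],"yaw":0,"fingers":1},
    {"delta_pos":[-0.003,-0.004,0.266],"yaw":0,"fingers":0.8},
    {"delta_pos":[-0.003,-0.004,0.266],"yaw":0,"fingers":0.6},
    {"delta_pos":[-0.003,-0.004,0.266],"yaw":0,"fingers":0.5},
    {"delta_pos":[-0.003,-0.004,0.266],"yaw":0,"fingers":0.45},
    {"delta_pos":[-0.003,-0.004,0.266],"yaw":0,"fingers":0.2},
    {"delta_pos":[-0.003,-0.004,0.266],"yaw":0,"fingers":0.2},
    {"delta_pos":[-0.003,-0.004,0.266],"yaw":0,"fingers":0.2}
  ]
}}

```text
clock: 14.45
eef_pos: [0.6175, 0.1368, 0.1185]
tool_rot: [-0.606, 0.796, -0.0, 0.001]
ft_force: [-3.7, -0.7, 6.2]
grip_width: 0.0345
grasp_force: 59.9
```

```bash
python3 -c "
from h import *
o,M=st(); print(M.T@o['ft_force'])"
```

```text
t 14.45 p [0.6175 0.1368 0.1185] yaw -105.46 j [ 0.22  0.56  0.2   1.2   0.   -1.08] F [-3.7 -0.7  6.2] T [ 0.11  0.68 -0.04] w 0.0345 59.9
[ 1.64053051  3.36596485 -6.17087405]
```

Request:
{"op": "jog_arm", "data": {
  "deltas": [
    {"delta_pos":[0,0,0],"yaw":0.07,"fingers":0.2},
    {"delta_pos":[0,0,0],"yaw":0.14,"fingers":0.2},
    {"delta_pos":[0,0,0],"yaw":0.21,"fingers":0.2},
    {"delta_pos":[0,0,0],"yaw":0.28,"fingers":0.2}
  ]
}}

```text
clock: 14.85
eef_pos: [0.6173, 0.1368, 0.1185]
tool_rot: [-0.514, 0.858, 0.0, 0.001]
ft_force: [-3.4, -0.3, 5.4]
grip_width: 0.0346
grasp_force: 60.0
```

```bash
python3 -c "
from h import *
st()"
```

```text
t 14.85 p [0.6173 0.1368 0.1185] yaw -118.15 j [ 0.22  0.56  0.2   1.2   0.   -0.86] F [-3.4 -0.3  5.4] T [0.12 0.77 0.16] w 0.0346 60.0
```

Request:
{"op": "jog_arm", "data": {
  "deltas": [
    {"delta_pos":[0,0,0],"yaw":0.07,"fingers":0.2},
    {"delta_pos":[0,0,0],"yaw":0.14,"fingers":0.2},
    {"delta_pos":[0,0,0],"yaw":0.21,"fingers":0.2}
  ]
}}

```text
clock: 15.15
eef_pos: [0.6172, 0.1369, 0.1185]
tool_rot: [-0.442, 0.897, 0.0, 0.0]
ft_force: [-3.9, 0.6, 5.8]
grip_width: 0.0347
grasp_force: 60.0
```

```bash
python3 -c "
from h import *
st()"
```

```text
t 15.15 p [0.6172 0.1369 0.1185] yaw -127.6 j [ 0.22  0.56  0.19  1.2   0.   -0.7 ] F [-3.9  0.6  5.8] T [0.08 0.87 0.25] w 0.0347 60.0
```

Request:
{"op": "jog_arm", "data": {
  "deltas": [
    {"delta_pos":[0,0,0],"yaw":0.07,"fingers":0.2},
    {"delta_pos":[0,0,0],"yaw":0.14,"fingers":0.2},
    {"delta_pos":[0,0,0],"yaw":0.21,"fingers":0.2}
  ]
}}

```text
clock: 15.45
eef_pos: [0.6171, 0.1369, 0.1185]
tool_rot: [-0.366, 0.931, 0.0, 0.0]
ft_force: [-3.5, -0.4, 5.8]
grip_width: 0.0347
grasp_force: 60.0
```

```bash
python3 -c "
from h import *
st()
for i in range(4):
  c=cam('side'); print(bot.get_obs()['ft_torque'][2].round(3))
cv2.imwrite('pics/s2.png',cv2.resize(c['image'][140:240,215:325],None,fx=5,fy=5,interpolation=cv2.INTER_CUBIC)[...,::-1])"
```

```text
t 15.45 p [0.6171 0.1369 0.1185] yaw -137.05 j [ 0.22  0.56  0.19  1.2   0.   -0.53] F [-3.5 -0.4  5.8] T [0.11 0.88 0.22] w 0.0347 60.0
-0.072
-0.216
-0.163
-0.174
```

Request:
{"op": "jog_arm", "data": {
  "deltas": [
    {"delta_pos":[0,0,0],"yaw":0.07,"fingers":0.2},
    {"delta_pos":[0,0,0],"yaw":0.14,"fingers":0.2},
    {"delta_pos":[0,0,0],"yaw":0.21,"fingers":0.2}
  ]
}}

```text
clock: 15.95
eef_pos: [0.617, 0.137, 0.1185]
tool_rot: [-0.288, 0.958, 0.0, 0.0]
ft_force: [-4.4, 0.6, 6.0]
grip_width: 0.0345
grasp_force: 60.1
```

```bash
cat > q.py <<'E'
from h import *
o=bot.get_obs(); print(round(o['clock'],2),'j6',np.degrees(o['joint_pos'][5]).round(1),'Tz',o['ft_torque'][2].round(3),'tau6',o['tau'][5].round(3),'grip',o['grasp_force'].round(1),'F',o['ft_force'].round(1))
E
python3 q.py
```

```text
Traceback (most recent call last):
  File "q.py", line 2, in <module>
    o=bot.get_obs(); print(round(o['clock'],2),'j6',np.degrees(o['joint_pos'][5]).round(1),'Tz',o['ft_torque'][2].round(3),'tau6',o['tau'][5].round(3),'grip',o['grasp_force'].round(1),'F',o['ft_force'].round(1))
                                                                                                                                                              ^^^^^^^^^^^^^^^^^^^^^^
AttributeError: 'float' object has no attribute 'round'
```

Request:
{"op": "jog_arm", "data": {
  "deltas": [
    {"delta_pos":[0,0,0],"yaw":0.07,"fingers":0.2},
    {"delta_pos":[0,0,0],"yaw":0.14,"fingers":0.2}
  ]
}}

```text
clock: 16.15
eef_pos: [0.617, 0.1371, 0.1185]
tool_rot: [-0.235, 0.972, 0.001, 0.0]
ft_force: [-4.3, 1.0, 7.1]
grip_width: 0.0348
grasp_force: 60.1
```

```bash
python3 q.py
```

```text
Traceback (most recent call last):
  File "q.py", line 2, in <module>
    o=bot.get_obs(); print(round(o['clock'],2),'j6',np.degrees(o['joint_pos'][5]).round(1),'Tz',o['ft_torque'][2].round(3),'tau6',o['tau'][5].round(3),'grip',o['grasp_force'].round(1),'F',o['ft_force'].round(1))
                                                                                                                                                              ^^^^^^^^^^^^^^^^^^^^^^
AttributeError: 'float' object has no attribute 'round'
```

Request:
{"op": "jog_arm", "data": {
  "deltas": [
    {"delta_pos":[0,0,0],"yaw":0.07,"fingers":0.2},
    {"delta_pos":[0,0,0],"yaw":0.14,"fingers":0.2}
  ]
}}

```text
clock: 16.35
eef_pos: [0.617, 0.1371, 0.1185]
tool_rot: [-0.182, 0.983, 0.001, 0.0]
ft_force: [-4.8, 2.0, 6.7]
grip_width: 0.0346
grasp_force: 60.1
```

```bash
python3 q.py
```

```text
Traceback (most recent call last):
  File "q.py", line 2, in <module>
    o=bot.get_obs(); print(round(o['clock'],2),'j6',np.degrees(o['joint_pos'][5]).round(1),'Tz',o['ft_torque'][2].round(3),'tau6',o['tau'][5].round(3),'grip',o['grasp_force'].round(1),'F',o['ft_force'].round(1))
                                                                                                                                                              ^^^^^^^^^^^^^^^^^^^^^^
AttributeError: 'float' object has no attribute 'round'
```

Request:
{"op": "jog_arm", "data": {
  "deltas": [
    {"delta_pos":[0,0,0],"yaw":0.07,"fingers":0.2},
    {"delta_pos":[0,0,0],"yaw":0.14,"fingers":0.2}
  ]
}}

```text
clock: 16.55
eef_pos: [0.6169, 0.1372, 0.1185]
tool_rot: [-0.127, 0.992, 0.001, 0.0]
ft_force: [-5.0, 1.2, 6.6]
grip_width: 0.0347
grasp_force: 60.1
```

```bash
python3 q.py
```

```text
Traceback (most recent call last):
  File "q.py", line 2, in <module>
    o=bot.get_obs(); print(round(o['clock'],2),'j6',np.degrees(o['joint_pos'][5]).round(1),'Tz',o['ft_torque'][2].round(3),'tau6',o['tau'][5].round(3),'grip',o['grasp_force'].round(1),'F',o['ft_force'].round(1))
                                                                                                                                                              ^^^^^^^^^^^^^^^^^^^^^^
AttributeError: 'float' object has no attribute 'round'
```

Script slip. The state hasn't changed, so I can read it now.

```bash
sed -i "s/o\['grasp_force'\].round(1)/round(float(o['grasp_force']),1)/" q.py; python3 q.py
```

```text
16.55 j6 -2.1 Tz 0.244 tau6 -0.251 grip 60.1 F [-5.   1.2  6.6]
```

Request:
{"op": "jog_arm", "data": {
  "deltas": [
    {"delta_pos":[0,0,0],"yaw":0.06,"fingers":0.2}
  ]
}}

```text
clock: 16.65
eef_pos: [0.6169, 0.1372, 0.1185]
tool_rot: [-0.104, 0.995, 0.001, 0.0]
ft_force: [-4.1, 1.1, 7.3]
grip_width: 0.0345
grasp_force: 60.1
```

```bash
python3 q.py
```

```text
16.65 j6 0.6 Tz 0.207 tau6 -0.158 grip 60.1 F [-4.1  1.1  7.3]
```

Request:
{"op": "jog_arm", "data": {
  "deltas": [
    {"delta_pos":[0,0,0],"yaw":0.06,"fingers":0.2}
  ]
}}

```text
clock: 16.75
eef_pos: [0.6169, 0.1373, 0.1185]
tool_rot: [-0.081, 0.997, 0.001, 0.0]
ft_force: [-4.9, 1.7, 6.8]
grip_width: 0.0349
grasp_force: 60.1
```

```bash
python3 q.py
```

```text
16.75 j6 3.3 Tz 0.211 tau6 -0.186 grip 60.1 F [-4.9  1.7  6.8]
```

Request:
{"op": "jog_arm", "data": {
  "deltas": [
    {"delta_pos":[0,0,0],"yaw":0.06,"fingers":0.2}
  ]
}}

```text
clock: 16.85
eef_pos: [0.6169, 0.1373, 0.1185]
tool_rot: [-0.057, 0.998, 0.001, 0.0]
ft_force: [-4.9, 1.1, 5.4]
grip_width: 0.0343
grasp_force: 60.1
```

```bash
python3 q.py
```

```text
16.85 j6 6.0 Tz 0.176 tau6 -0.187 grip 60.1 F [-4.9  1.1  5.4]
```

Request:
{"op": "jog_arm", "data": {
  "deltas": [
    {"delta_pos":[0,0,0],"yaw":0.06,"fingers":0.2}
  ]
}}

```text
clock: 16.95
eef_pos: [0.6169, 0.1373, 0.1185]
tool_rot: [-0.034, 0.999, 0.001, 0.0]
ft_force: [-4.4, 1.9, 7.0]
grip_width: 0.0345
grasp_force: 60.1
```

```bash
python3 q.py
```

```text
16.95 j6 8.7 Tz 0.199 tau6 -0.187 grip 60.1 F [-4.4  1.9  7. ]
```

tau6 sits cleanly at about 0.187 with the screw running free, so I'll watch that.

Request:
{"op": "jog_arm", "data": {
  "deltas": [
    {"delta_pos":[0,0,0],"yaw":0.06,"fingers":0.2},
    {"delta_pos":[0,0,0],"yaw":0.12,"fingers":0.2},
    {"delta_pos":[0,0,0],"yaw":0.18,"fingers":0.2}
  ]
}}

```text
clock: 17.25
eef_pos: [0.6169, 0.1374, 0.1185]
tool_rot: [0.037, 0.999, 0.001, -0.0]
ft_force: [-4.6, 2.6, 7.2]
grip_width: 0.0349
grasp_force: 60.1
```

```bash
python3 q.py
```

```text
17.25 j6 16.8 Tz 0.219 tau6 -0.187 grip 60.1 F [-4.6  2.6  7.2]
```

Request:
{"op": "jog_arm", "data": {
  "deltas": [
    {"delta_pos":[0,0,0],"yaw":0.06,"fingers":0.2},
    {"delta_pos":[0,0,0],"yaw":0.12,"fingers":0.2},
    {"delta_pos":[0,0,0],"yaw":0.18,"fingers":0.2}
  ]
}}

```text
clock: 17.55
eef_pos: [0.6169, 0.1375, 0.1185]
tool_rot: [0.108, 0.994, 0.001, -0.0]
ft_force: [-4.5, 3.0, 5.9]
grip_width: 0.0344
grasp_force: 60.1
```

```bash
python3 q.py
```

```text
17.55 j6 24.9 Tz 0.202 tau6 -0.188 grip 60.1 F [-4.5  3.   5.9]
```

Request:
{"op": "jog_arm", "data": {
  "deltas": [
    {"delta_pos":[0,0,0],"yaw":0.06,"fingers":0.2},
    {"delta_pos":[0,0,0],"yaw":0.12,"fingers":0.2},
    {"delta_pos":[0,0,0],"yaw":0.18,"fingers":0.2}
  ]
}}

```text
clock: 17.85
eef_pos: [0.6169, 0.1376, 0.1185]
tool_rot: [0.177, 0.984, 0.001, -0.0]
ft_force: [-5.5, 2.6, 6.4]
grip_width: 0.0347
grasp_force: 60.1
```

```bash
python3 q.py
```

```text
17.85 j6 33.0 Tz 0.241 tau6 -0.188 grip 60.1 F [-5.5  2.6  6.4]
```

Request:
{"op": "jog_arm", "data": {
  "deltas": [
    {"delta_pos":[0,0,0],"yaw":0.06,"fingers":0.2},
    {"delta_pos":[0,0,0],"yaw":0.12,"fingers":0.2},
    {"delta_pos":[0,0,0],"yaw":0.18,"fingers":0.2}
  ]
}}

```text
clock: 18.15
eef_pos: [0.6169, 0.1377, 0.1185]
tool_rot: [0.246, 0.969, 0.001, -0.0]
ft_force: [-4.6, 2.9, 5.6]
grip_width: 0.0347
grasp_force: 60.1
```

```bash
python3 q.py
```

```text
18.15 j6 41.1 Tz 0.24 tau6 -0.188 grip 60.1 F [-4.6  2.9  5.6]
```

Request:
{"op": "jog_arm", "data": {
  "deltas": [
    {"delta_pos":[0,0,0],"yaw":0.06,"fingers":0.2},
    {"delta_pos":[0,0,0],"yaw":0.12,"fingers":0.2},
    {"delta_pos":[0,0,0],"yaw":0.18,"fingers":0.2}
  ]
}}

```text
clock: 18.45
eef_pos: [0.6169, 0.1378, 0.1185]
tool_rot: [0.314, 0.949, 0.001, -0.0]
ft_force: [-4.6, 2.9, 6.5]
grip_width: 0.0346
grasp_force: 60.1
```

```bash
python3 q.py
```

```text
18.45 j6 49.2 Tz 0.228 tau6 -0.189 grip 60.1 F [-4.6  2.9  6.5]
```

Request:
{"op": "jog_arm", "data": {
  "deltas": [
    {"delta_pos":[0,0,0],"yaw":0.06,"fingers":0.2},
    {"delta_pos":[0,0,0],"yaw":0.12,"fingers":0.2},
    {"delta_pos":[0,0,0],"yaw":0.18,"fingers":0.2}
  ]
}}

```text
clock: 18.75
eef_pos: [0.617, 0.1378, 0.1185]
tool_rot: [0.381, 0.925, 0.001, -0.0]
ft_force: [-4.1, 3.0, 6.3]
grip_width: 0.0347
grasp_force: 60.1
```

```bash
python3 q.py
```

```text
18.75 j6 57.3 Tz 0.192 tau6 -0.189 grip 60.1 F [-4.1  3.   6.3]
```

Request:
{"op": "jog_arm", "data": {
  "deltas": [
    {"delta_pos":[0,0,0],"yaw":0.06,"fingers":0.2},
    {"delta_pos":[0,0,0],"yaw":0.12,"fingers":0.2},
    {"delta_pos":[0,0,0],"yaw":0.18,"fingers":0.2}
  ]
}}

```text
clock: 19.05
eef_pos: [0.617, 0.1379, 0.1185]
tool_rot: [0.445, 0.896, 0.001, -0.0]
ft_force: [-3.9, 2.7, 6.0]
grip_width: 0.0345
grasp_force: 60.1
```

```bash
python3 q.py
```

```text
19.05 j6 65.4 Tz 0.187 tau6 -0.189 grip 60.1 F [-3.9  2.7  6. ]
```

Request:
{"op": "jog_arm", "data": {
  "deltas": [
    {"delta_pos":[0,0,0],"yaw":0.06,"fingers":0.2},
    {"delta_pos":[0,0,0],"yaw":0.12,"fingers":0.2},
    {"delta_pos":[0,0,0],"yaw":0.18,"fingers":0.2}
  ]
}}

```text
clock: 19.35
eef_pos: [0.6171, 0.138, 0.1185]
tool_rot: [0.507, 0.862, 0.001, -0.0]
ft_force: [-4.0, 2.1, 5.7]
grip_width: 0.0343
grasp_force: 60.0
```

```bash
python3 q.py
```

```text
19.35 j6 73.5 Tz 0.213 tau6 -0.19 grip 60.0 F [-4.   2.1  5.7]
```

Request:
{"op": "jog_arm", "data": {
  "deltas": [
    {"delta_pos":[0,0,0],"yaw":0.06,"fingers":0.2},
    {"delta_pos":[0,0,0],"yaw":0.12,"fingers":0.2},
    {"delta_pos":[0,0,0],"yaw":0.18,"fingers":0.2}
  ]
}}

```text
clock: 19.65
eef_pos: [0.6172, 0.1381, 0.1185]
tool_rot: [0.567, 0.824, 0.001, -0.001]
ft_force: [-2.7, 2.6, 6.3]
grip_width: 0.0346
grasp_force: 60.0
```

```bash
python3 q.py
```

```text
19.65 j6 81.6 Tz 0.208 tau6 -0.142 grip 60.0 F [-2.7  2.6  6.3]
```

Request:
{"op": "jog_arm", "data": {
  "deltas": [
    {"delta_pos":[0,0,0],"yaw":0.06,"fingers":0.2}
  ]
}}

```text
clock: 19.75
eef_pos: [0.6172, 0.1381, 0.1185]
tool_rot: [0.586, 0.81, 0.001, -0.001]
ft_force: [-2.8, 3.6, 5.3]
grip_width: 0.0347
grasp_force: 60.0
```

```bash
python3 q.py
```

```text
19.75 j6 84.3 Tz 0.305 tau6 -0.082 grip 60.0 F [-2.8  3.6  5.3]
```

Request:
{"op": "jog_arm", "data": {
  "deltas": [
    {"delta_pos":[0,0,0],"yaw":0.06,"fingers":0.2}
  ]
}}

```text
clock: 19.85
eef_pos: [0.6172, 0.1381, 0.1185]
tool_rot: [0.605, 0.796, 0.001, -0.001]
ft_force: [-3.3, 2.9, 5.4]
grip_width: 0.0346
grasp_force: 60.0
```

```bash
python3 q.py
```

```text
19.85 j6 86.9 Tz 0.317 tau6 -0.087 grip 60.0 F [-3.3  2.9  5.4]
```

Request:
{"op": "jog_arm", "data": {
  "deltas": [
    {"delta_pos":[0,0,0],"yaw":0.06,"fingers":0.2}
  ]
}}

```text
clock: 19.95
eef_pos: [0.6173, 0.1381, 0.1185]
tool_rot: [0.623, 0.782, 0.001, -0.001]
ft_force: [-2.7, 2.0, 5.8]
grip_width: 0.0349
grasp_force: 60.0
```

```bash
python3 q.py
```

```text
19.95 j6 89.6 Tz 0.344 tau6 -0.088 grip 60.0 F [-2.7  2.   5.8]
```

Tz stepped from 0.20 to about 0.31 N m near j6 = 82°, so the clutch is slipping. About 25° more takes the slip to roughly 32°.

Request:
{"op": "jog_arm", "data": {
  "deltas": [
    {"delta_pos":[0,0,0],"yaw":0.06,"fingers":0.2},
    {"delta_pos":[0,0,0],"yaw":0.12,"fingers":0.2},
    {"delta_pos":[0,0,0],"yaw":0.18,"fingers":0.2},
    {"delta_pos":[0,0,0],"yaw":0.24,"fingers":0.2}
  ]
}}

```text
clock: 20.35
eef_pos: [0.6174, 0.1382, 0.1185]
tool_rot: [0.694, 0.72, 0.001, -0.001]
ft_force: [-2.1, 3.7, 5.7]
grip_width: 0.0345
grasp_force: 60.0
```

```bash
python3 q.py
```

```text
20.35 j6 100.5 Tz 0.306 tau6 -0.088 grip 60.0 F [-2.1  3.7  5.7]
```

Request:
{"op": "jog_arm", "data": {
  "deltas": [
    {"delta_pos":[0,0,0],"yaw":0.06,"fingers":0.2},
    {"delta_pos":[0,0,0],"yaw":0.12,"fingers":0.2},
    {"delta_pos":[0,0,0],"yaw":0.18,"fingers":0.2},
    {"delta_pos":[0,0,0],"yaw":0.24,"fingers":0.2},
    {"delta_pos":[0,0,0],"yaw":0.3,"fingers":0.2}
  ]
}}

```text
clock: 20.85
eef_pos: [0.6175, 0.1382, 0.1185]
tool_rot: [0.774, 0.633, 0.002, -0.001]
ft_force: [-2.1, 2.8, 5.2]
grip_width: 0.0341
grasp_force: 59.9
```

```bash
python3 q.py
```

```text
20.85 j6 114.0 Tz 0.311 tau6 -0.088 grip 59.9 F [-2.1  2.8  5.2]
```

Request:
{"op": "jog_arm", "data": {
  "deltas": [
    {"delta_pos":[0,0,0],"yaw":0.03,"fingers":1},
    {"delta_pos":[0,0,0],"yaw":0.05,"fingers":1},
    {"delta_pos":[0,0,0],"yaw":0.06,"fingers":1},
    {"delta_pos":[0,0,0],"yaw":0.06,"fingers":1},
    {"delta_pos":[0,0,0],"yaw":0.06,"fingers":1},
    {"delta_pos":[0,0,-0.05],"yaw":0.06,"fingers":1},
    {"delta_pos":[0,0,-0.15],"yaw":0.06,"fingers":1},
    {"delta_pos":[0,0,-0.28],"yaw":0.06,"fingers":1},
    {"delta_pos":[0,0,-0.4],"yaw":0.06,"fingers":1},
    {"delta_pos":[0,0,-0.45],"yaw":0.06,"fingers":1},
    {"delta_pos":[0,0,-0.45],"yaw":0.06,"fingers":1}
  ]
}}

```text
clock: 21.95
eef_pos: [0.6191, 0.1366, 0.2556]
tool_rot: [0.789, 0.615, 0.003, 0.002]
ft_force: [0.3, 0.3, -0.9]
grip_width: 0.0855
grasp_force: 0.0
```

```bash
python3 -c "
from h import *
to([.45,-.12,.25])
c=cam('side'); cv2.imwrite('pics/s3.png',cv2.resize(c['image'][130:270,200:350],None,fx=4,fy=4,interpolation=cv2.INTER_CUBIC)[...,::-1])"
```

```text
t 21.95 p [0.6191 0.1366 0.2556] yaw 75.87 j [ 0.22  0.51  0.46  1.51 -0.    2.03] F [ 0.3  0.3 -0.9] T [ 0.06 -0.   -0.02] w 0.0855 0.0
norm delta [-0.9671 -0.3378  0.0136]
```

View pics/s3.png

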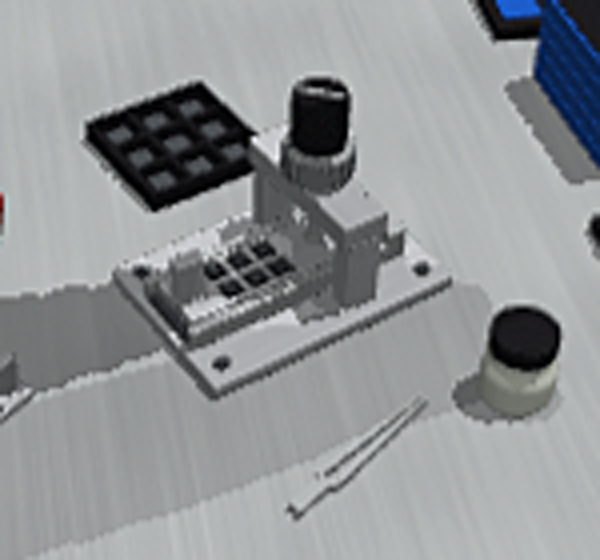

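The cap at (320,110) is released, and the carrier sits forward with its tab near (185,275). Tray, tweezers and jar are in place. One numerical check of the tab position, from the side view.

```bash
python3 -c "
from h import *
import pickle
a=np.radians(23.2);ax=np.array([np.cos(a),np.sin(a)])
def tab(c,x0):
  P=cloud(c); t=(abs(P[...,2]-.062)<.002)&(np.hypot(P[...,0]-x0[0],P[...,1]-x0[1])<.018); p=P[t].mean(0); return t.sum(),p,(p[:2]-[.6163,.135])@ax
D=pickle.load(open('d0.pkl','rb'))
print(tab(D['side'],[.484,.078]),tab(cam('side'),[.525,.096]))"
```

```text
(np.int64(28), array([0.48439409, 0.07843637, 0.06186864]), np.float64(-0.1435221682585012)) (np.int64(29), array([0.52663745, 0.09581672, 0.06152494]), np.float64(-0.09784795283180177))
```

```bash
python3 -c "
from h import *
print(bot.job_done())"
```

```text
the job is handed in; nothing more can be done
None
```

The carrier is home against the stop after 45 mm of travel and clamped, with the clutch slipped about 32° by wrist angle and torque (I didn't check by camera that the thimble stood still); the gripper is clear, tray, tweezers and jar look undisturbed, and the job was handed in at about 22 s without a verdict shown.

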